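# Load the pendant tray, hang the eye shield and start the curing station

## Task

Set the tray of glass pendants level in the curing station's bay and slide it back against the rubber stops, so that its rear edge pushes the hinged tray-switch lever fully in. Then hang the amber eye shield by its top bar in both yellow hooks, let it go only once both ends are seated, and after that flip the red start toggle all the way over, away from the robot. Keep the tray level while carrying it, and leave the cup, jar and pliers where they are.

Things in the scene. Friction and masses are not known exactly. Their poses are not given: they have to be found in the camera images.
- station: Grey curing station fixed to the bench: plate 200 (x) by 205 mm (y), top 15 mm up, with a 100 by 62 mm wing on the -y side. Origin on the bench under the bay; x points from the open front (robot side) to the back, y left, z up. White guides with violet strips flank the bay: 30 mm high over the plate, 144 mm apart inside from x -30 to +60, flaring out to x -75. Two hooks on posts at the front.
- tray_home (a point): Where the centre of the tray's handle is when the tray lies flat in the bay, centred, its rear edge on the stops: station x +5, y 0, 75 mm above the bench. Axes as the station's. The stops are two black rubber blocks at the back of the bay, 28 mm high over the plate, front faces at station x +60 mm.
- tray_switch (a joint): Tray switch: level steel lever between the stops on a vertical hinge. 0 rad: sprung out, roller about 30 mm in front of the stops; pushed back (+x) by a straight edge on both stops it reads about 0.45; fully in above 0.38. Light spring (under 0.5 N, cannot move the tray). Set the tray down at least 35 mm short of home and slide it in, or it lands on the lever, 22 to 34 mm above the bench.
- switch_roller (a point): Centre of the red roller (12 mm diameter, 14 mm high) at the free end of the tray switch's lever, 28 mm above the bench.
- tray_handle (a point): Centre of the black bridge handle over the middle of the aluminium tray, 60 mm above its underside. Handle bar 14 mm thick (tray x), 76 long (y), 20 high, open below; take it from above across the 14 mm. Tray 110 (x) by 130 mm (y), rim 20 mm high, about 0.45 kg, eight glass pendants fixed in it. Either way round will do. Starts flat on the bench left or right of the station.
- shield_handle (a point): Point in the black grip on top of the amber eye shield, 140 mm above its lower edge. Grip 14 mm thick (shield x), 60 long (y), 25 mm below to 19 above this point; take it from above across the 14 mm. Under it a round steel bar, 10 mm diameter, 214 long (y), axis 30 mm below this point, then the panel, 150 wide, 6 thick. 0.28 kg. Either way round will do. Starts upright in its stand.
- shield_end_a (a point): Point on the axis of the shield's top bar, 92 mm along +y (shield) from its middle: the part that should lie in one hook.
- shield_end_b (a point): The same on the other half, 92 mm along -y (shield): the part that should lie in the other hook.
- shield_stand: Fixed wooden stand for the shield, origin on the bench under its middle: base 90 by 150 mm, two cheeks 140 mm long and 49 mm high over the bench with a 10 mm slot between them (along stand y). The shield stands in the slot on a floor 8 mm above the bench; lift it straight up more than 45 mm to clear it.
- hook_left (a point): Where the axis of the shield's bar lies when seated in the left (+y) yellow hook: station x -118, y +92, 135 mm above the bench. The hook is a V of 8 mm bars that opens upward to 40 mm between its tips, 150 mm above the bench. It stands on the robot side of a dark post, 12 mm square, at station x -94, y +92, 142 mm high.
- hook_right (a point): The same for the right (-y) hook and post: station x -118, y -92 mm, 135 mm above the bench.
- start_toggle (a joint): Start toggle on a black block on the station's right wing. 0 rad: leaning towards the robot (station -x); 1.0 rad: fully over, away from the robot (station +x); above 0.85 counts as on. Stiff, about 1 N at the ball; stays where it is left. Starts between 0 and 0.15.
- start_toggle_tip (a point): Centre of the red ball (26 mm diameter) at the end of the start toggle, 80 mm from its pivot, about 107 mm above the bench at either end of its swing and 117 mm in the middle. It moves 77 mm along station +x in all. The pivot is at station x +40, y -136, 37 mm above the bench.
- cup: White paper coffee cup with lid, 116 mm high, 86 mm across, behind the work on the left. Origin under its middle. Bystander: leave it alone.
- jar: Closed amber glass jar, 100 mm high, 70 mm across, behind the work on the right. Origin under its middle. Bystander: leave it alone.
- pliers: Pliers with green handles, 150 mm long, 12 mm thick, flat on the bench on the left, behind the start places. Origin under the pivot. Bystander: leave them alone.

How it is judged:
On the way, in this order (a step that is already met when the one before it is completed fails the run):
1. the tray lies flat in the bay against the stops, its edge holding the switch lever in (value of joint tray_switch above 0.38 rad and x of tray_handle in the frame of station between -0.001 and 0.01 m and y of tray_handle in the frame of station between -0.012 and 0.012 m and z of tray_handle in the frame of station between 0.07 and 0.08 m and angle between the x axis of tray_handle and the x axis of station, either way round below 0.08 rad and angle between tray_handle's own z axis and vertical below 0.06 rad), for 0.2 s.
2. with the tray still home, both ends of the shield's bar are seated in the hooks while the fingers still hold it (all of step 1 and angle between shield_handle's own z axis and vertical below 0.2 rad and x of shield_end_a in the frame of station between -0.127 and -0.109 m and z of shield_end_a in the frame of station between 0.128 and 0.142 m and x of shield_end_b in the frame of station between -0.127 and -0.109 m and z of shield_end_b in the frame of station between 0.128 and 0.142 m and contact force between the fingers and shield above 1 N), for 0.1 s.
3. the shield is let go and hangs in both hooks (all of step 1 and angle between shield_handle's own z axis and vertical below 0.2 rad and x of shield_end_a in the frame of station between -0.127 and -0.109 m and z of shield_end_a in the frame of station between 0.128 and 0.142 m and x of shield_end_b in the frame of station between -0.127 and -0.109 m and z of shield_end_b in the frame of station between 0.128 and 0.142 m and contact force between the fingers and shield below 0.1 N), for 0.3 s.
4. the start toggle is flipped over (all of step 1 and angle between shield_handle's own z axis and vertical below 0.2 rad and x of shield_end_a in the frame of station between -0.127 and -0.109 m and z of shield_end_a in the frame of station between 0.128 and 0.142 m and x of shield_end_b in the frame of station between -0.127 and -0.109 m and z of shield_end_b in the frame of station between 0.128 and 0.142 m and value of joint start_toggle above 0.85 rad), for 0.2 s.
At the end, for the whole second after the job is handed in: Tray flat in the bay, within 6 mm of the stops, 12 mm of the middle, square to 0.08 rad, switch above 0.38 rad; both shield bar ends in their hooks (9 mm fore and aft, 7 mm in height), shield upright to 0.2 rad; start toggle above 0.85 rad (all of step 4); the robot touches nothing.
It fails at once if the tray is tipped more than 0.4 rad (angle between tray_handle's own z axis and vertical above 0.4 rad).
It fails at once if the cup moved by more than 30 mm (distance of cup from where it was at the start of the episode above 0.03 m).
It fails at once if the jar moved by more than 30 mm (distance of jar from where it was at the start of the episode above 0.03 m).
It fails at once if the pliers moved by more than 30 mm (distance of pliers from where it was at the start of the episode above 0.03 m).
It also fails if it takes over 72 s, if anything falls off the work surface, if the arm or the gripper's body presses on something with over 40 N, if the wrist force passes 120 N, or if a joint passes its speed limit or range.

## Robot

A 6-joint arm with a two-finger parallel gripper is mounted at the origin on the work surface. World frame = base frame: x ahead of the robot, y to its left, z up, the work surface at z = 0. Lengths are in m, angles in rad, forces in N, time in s.
With the tool pointing down it reaches from about 0.275 to 1 m from the base axis. Payload 8.4 kg.
Tool frame: the origin (TCP) lies where the fingers leave the gripper's body, on its centre line; the fingertips stand 73 mm ahead of it and the grasp point (between the pads) lies 54 mm ahead of it (arm.grip_depth is the distance from the TCP to the grasp point, in m); z points along the fingers, y is the line along which they close (so a half turn about z gives the same grasp; the last joint's range is limited). The gripper opens to 85 mm and grips with 20 to 120 N. Pads are 22 mm wide; open, the fingers measure 114 mm over their backs; the gripper's body (76 mm by 85 mm) begins 54 mm behind the grasp point. The pads swing forward as they close: fully open they stand 13 mm farther back than shut.
Start: joints at [1.181, 0.353, 1.633, -0, 1.155, -0.002], TCP at [0.236, 0.579, 0.304] pointing down, gripper open.
Joint ranges: [-2.63, 2.63], [-0.92, 2.1], [0.06, 2.66], [-1.3, 4.44], [0, 2.69], [-3.02, 3.02]. Speed limits (rad/s): [2.22, 2.22, 2.79, 3.14, 3.14, 3.14].

## Interface

Orientations are given as a rotation vector (axis times angle).
In Python, from rig import arm gives the robot as it stands. The module is installed in compiled form; this text tells all that it offers.
- The arm moves only by the tool arm_command, never from a script. Its argument "targets" is a list of rows, each an object with "linear": the shift along the tool's x, y, z in mm, a list of three; "turn": the turn about the tool's z in degrees. A call has 1 to 20 rows; each row shifts and turns the commanded pose from where the row before left it, along the tool's axes as they then stand; what a row does not reach is not made up. A row lasts 1/8 s, in which the tool goes at most 62.5 mm and 10.7 degrees, less where a joint would pass 70% of its speed; a pose out of reach is approached as far as the arm can. A call is refused whole if a number of a shift passes 62.5 or a number of a turn 10.7, either way. A call with a gripper value outside its range is refused whole. "grip" is the opening, from 0 (shut) to 1 (fully open), set as the call begins (left out, the last holds). The fingers move at their own pace and stop on an object; "grip_force" is the grip in N (left out, the last holds). Time passes only in rows, so rows that do not move let the fingers close. It gives the time, the measured TCP pose, the force, the opening and the grip force at its end, in the units of the state.
- arm.observe(): the state, without advancing time (a new reading comes with each control period).
- arm.snapshot(name): name is "side" or "top"; returns the picture (420x560x3 uint8, blue, green, red); there is no depth.
- arm.camera_model(name): a dict with "intrinsics" (3x3 intrinsics, pixels), "k1" (the pictures are not rectified: a ray, as slopes to the right and down, at radius r is drawn at 1 + k1 r^2 times it, then the intrinsics apply), "cam_to_world" (4x4, takes a point from camera to world coordinates). Camera axes: x right, y down, z forward; pixel columns grow to the right and rows downward; lengths in m; the calibration is good to about 2 mm. A picture is of the moment at which its call begins. camera_model takes no time and is no camera call.
- arm.sign_off(): hands the job in; it is judged then, once.
The state is a dict: "t": time; "joints": joint angles; "joint_velocities": joint speeds; "joint_torque": joint torques, N m; "tool_pos": TCP position; "tool_rot": TCP orientation; "force": force on the tool from outside, world axes, zero at the start; "ft_torque": the same for the moment, N m; "gripper_width": opening from 0.0 (shut) to 1.0 (fully open); "finger_force": force on a finger pad.
Only numpy, scipy, OpenCV 4.12 (cv2) and the standard library are available. Lean on these libraries where they do the work, as an engineer would, in place of code of your own. Each camera call takes 0.05 s, during which the arm holds its last target. There are 200 camera calls.

## Working session

There is one attempt and no reset: what is moved stays moved. The work goes in short steps, Python scripts to look and compute and a tool call to move; the robot and the scene stay as the last step left them, time stands still between calls to the robot, and variables do not carry over. Pictures are saved under pics/ and viewed, at most 10 in all, crops included, and the job is handed in when it is done.

Besides the shell and the picture viewer there is one more tool, called after ">>>" as a command line: name --argument value ..., lists and objects as JSON in quotes. arm_command: Moves the arm, as the interface text tells. Its arguments: {"type":"object","properties":{"targets":{"type":"array","items":{"type":"object","properties":{"linear":{"type":"array","items":{"type":"number"}},"turn":{"type":"number"}}}},"grip":{"type":"number"},"grip_force":{"type":"number"}},"required":["targets"]}

```bash
mkdir -p pics
python3 - <<'E'
from rig import arm
import cv2,numpy as np
np.set_printoptions(precision=4,suppress=True)
for n in("side","top"):
    cv2.imwrite(f"pics/{n}0.png",arm.snapshot(n)); m=arm.camera_model(n); print(n,m["intrinsics"].tolist(),m["k1"]); print(m["cam_to_world"])
s=arm.observe(); print({k:s[k] for k in("t","tool_pos","tool_rot","force")})
E
```

```text
side [[428.99004919668903, 0.0, 275.5968659273932], [0.0, 428.99004919668903, 205.67400618881473], [0.0, 0.0, 1.0]] -0.05992815814553958
[[ 0.6667 -0.3691  0.6475 -0.2199]
 [-0.7452 -0.3128  0.589  -0.7516]
 [-0.0149 -0.8752 -0.4836  0.725 ]
 [ 0.      0.      0.      1.    ]]
top [[440.46980898687804, 0.0, 280.8490030143021], [0.0, 440.46980898687804, 203.6953479806372], [0.0, 0.0, 1.0]] -0.12833596231444608
[[-0.0185 -0.9826  0.1848  0.3662]
 [-0.9996  0.0219  0.0164 -0.0209]
 [-0.0201 -0.1844 -0.9826  1.3202]
 [ 0.      0.      0.      1.    ]]
{'t': 0.1, 'tool_pos': array([0.2362, 0.5783, 0.3033]), 'tool_rot': array([-0.6052, -3.0825,  0.0018]), 'force': array([-0.1323, -0.512 ,  0.207 ])}
```

View pics/side0.png

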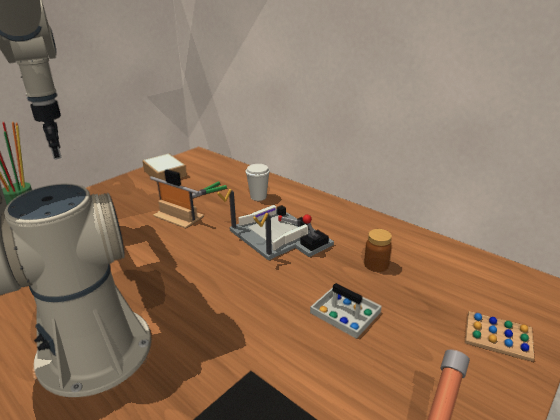

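View pics/top0.png

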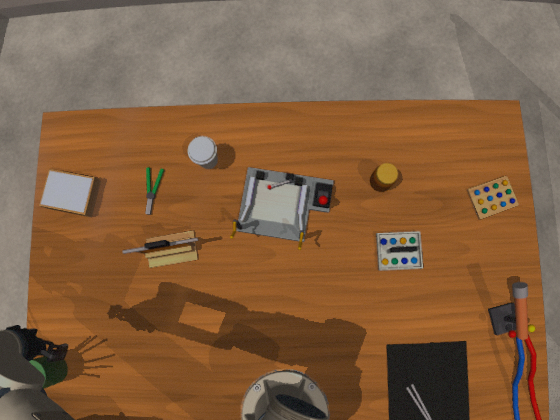

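The side view shows the shield (175,185), station (280,230), tray (347,310), jar (378,250) and cup (258,182). In the top view the shield is at (160,245), the station at (278,205), the tray at (400,250), the toggle ball at (323,200), and the yellow hooks near (235,228) and (300,240).

```bash
cat > h.py <<'E'
import cv2,numpy as np
from rig import arm
np.set_printoptions(precision=4,suppress=True)
M={n:arm.camera_model(n) for n in("side","top")}
def ray(n,uv):
    m=M[n];K=m["intrinsics"];d=(np.array(uv,float)-[K[0,2],K[1,2]])/K[0,0]
    s=d.copy()
    for _ in range(20): s=d/(1+m["k1"]*(s@s))
    T=m["cam_to_world"]; v=T[:3,:3]@[s[0],s[1],1]; return T[:3,3],v/np.linalg.norm(v)
def plane(n,uv,z):
    o,v=ray(n,uv); return o+v*(z-o[2])/v[2]
def tri(a,b):  # side uv, top uv
    o,v=ray("side",a);p,w=ray("top",b)
    s=np.linalg.lstsq(np.c_[v,-w],p-o,rcond=None)[0]; x,y=o+v*s[0],p+w*s[1]
    return (x+y)/2,np.linalg.norm(x-y)
def proj(n,P):
    m=M[n];T=m["cam_to_world"];c=T[:3,:3].T@(np.array(P)-T[:3,3]);s=c[:2]/c[2]
    return s*(1+m["k1"]*(s@s))*m["intrinsics"][0,0]+m["intrinsics"][:2,2]
def blobs(img,lo,hi,box,amin=4):
    x0,y0,x1,y1=box; h=cv2.cvtColor(img[y0:y1,x0:x1],cv2.COLOR_BGR2HSV); k=cv2.inRange(h,np.array(lo),np.array(hi))
    n,_,st,c=cv2.connectedComponentsWithStats(k)
    return [(int(st[i,4]),(c[i]+[x0,y0]).round(1),st[i,:4]+[x0,y0,0,0]) for i in range(1,n) if st[i,4]>=amin],k
E
python3 - <<'E'
from h import *
s=cv2.imread("pics/side0.png");t=cv2.imread("pics/top0.png")
def crop(i,x,y,w=100,h=75): return cv2.resize(i[y:y+h,x:x+w],(400,300),interpolation=cv2.INTER_CUBIC)
cv2.imwrite("pics/c.png",np.vstack([np.hstack([crop(t,235,163),crop(t,115,205)]),np.hstack([crop(s,225,185,120,90),crop(s,145,160)])]))
for n,i,b in(("top",t,(230,150,345,255)),("side",s,(225,180,340,265))):
    print(n,"red",blobs(i,(0,150,60),(6,255,255),b)[0]); print("yel",blobs(i,(18,120,60),(32,255,255),b)[0]); print("vio",blobs(i,(120,50,50),(160,255,255),b)[0])
# tray: grey rim top z=.02, black handle top z=.07
b,k=blobs(t,(0,0,0),(180,255,50),(380,238,425,262),20);print("tray handle top",b)
k=blobs(t,(0,0,90),(180,70,255),(370,225,430,275))[1]
c=cv2.convexHull(np.argwhere(k)[:,::-1]);r=cv2.minAreaRect(c.astype(np.float32));bx=cv2.boxPoints(r)+[370,225];print([plane("top",p,.02) for p in bx],plane("top",bx.mean(0),.02))
print("tray handle side",blobs(s,(0,0,0),(180,255,50),(325,280,370,305),20)[0])
print("shield grip top",blobs(t,(0,0,0),(180,255,50),(140,235,175,255),10)[0])
print("shield grip side",blobs(s,(0,0,0),(180,255,50),(160,165,185,187),10)[0])
E
```

```text
top red [(10, array([269. , 186.8]), array([268, 185,   3,   4])), (65, array([322.7, 199.9]), array([318, 196,  10,   9]))]
yel [(52, array([233.3, 229.7]), array([230, 221,   6,  18])), (53, array([300.4, 240.2]), array([298, 232,   6,  18]))]
vio [(7, array([253.9, 184.9]), array([253, 182,   2,   6])), (5, array([251.8, 196.8]), array([251, 195,   2,   4]))]
side red [(14, array([279.9, 217.4]), array([279, 215,   3,   6])), (66, array([306.4, 218.4]), array([302, 214,  10,  10]))]
yel [(29, array([227.6, 194.1]), array([225, 189,   6,  12])), (69, array([261.1, 219.6]), array([253, 213,  15,  14]))]
vio [(43, array([265.3, 212.1]), array([256, 208,  19,   9]))]
tray handle top [(110, array([403.2, 248.9]), array([390, 247,  27,   5]))]
[array([ 0.5166, -0.2811,  0.02  ]), array([ 0.5199, -0.4157,  0.02  ]), array([ 0.4084, -0.4137,  0.02  ]), array([ 0.4059, -0.2809,  0.02  ])] [ 0.4624 -0.3475  0.02  ]
tray handle side [(256, array([347. , 293.3]), array([333, 284,  29,  20]))]
shield grip top [(148, array([157.1, 244.3]), array([145, 240,  25,   9]))]
shield grip side [(190, array([172.4, 177.4]), array([165, 170,  16,  16]))]
```

View pics/c.png

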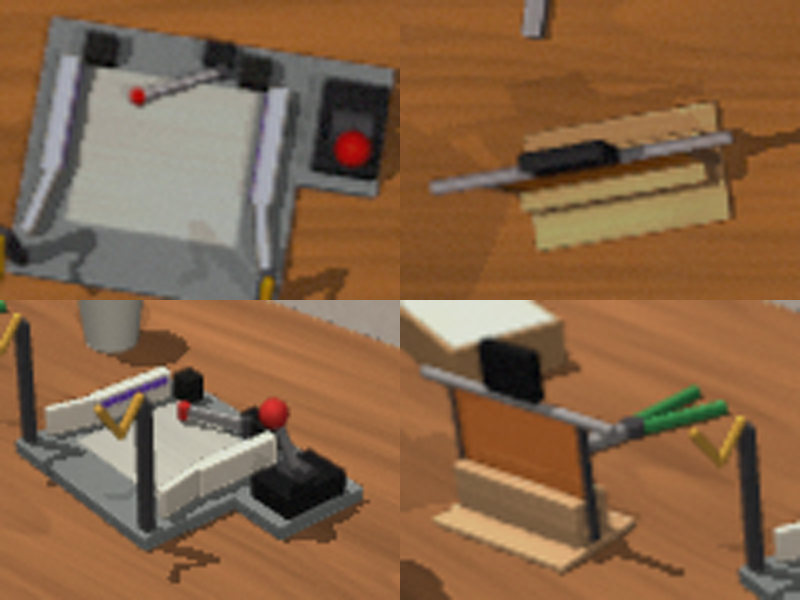

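The zoomed top view shows the station turned a few degrees: back-left plate corner at (248,167.5), right wing corners at (333.8,180.5) and (329.2,211.7), roller at (269,187). The shield bar runs from (123,252) to (197.5,239.5), and the shield stands upright in its slot.

Run:
```python
from h import *
s=cv2.imread("pics/side0.png");t=cv2.imread("pics/top0.png")
sb=blobs(s,(18,120,60),(32,255,255),(210,180,285,240))[0];print("side yel",sb)
L=plane("top",(233.3,229.7),.140);R=plane("top",(300.4,240.2),.140);print("hooks top",L,R,np.linalg.norm(L-R),(L+R)/2,"yaw",np.arctan2(*(L-R)[:2]*[-1,1])) if 0 else None
d=L-R;print("hooks",L,R,np.linalg.norm(d),"yaw",np.arctan2(-d[0],d[1]))
print("ball",tri((306.4,218.4),(322.7,199.9)),"roller",tri((279.9,217.4),(269,186.8)))
bl=plane("top",(248,167.5),.015);wb=plane("top",(333.8,180.5),.015);wf=plane("top",(329.2,211.7),.015)
d=bl-wb;print("back",bl,wb,np.linalg.norm(d),np.arctan2(-d[0],d[1]));d=wb-wf;print("wing",np.linalg.norm(d),np.arctan2(d[1],d[0]))
# station hypothesis from hooks
for yaw in [np.arctan2(-(L-R)[0],(L-R)[1])]:
    c,q=np.cos(yaw),np.sin(yaw);Rm=np.array([[c,-q],[q,c]]);o=((L+R)/2)[:2]-Rm@[-.118,0];print("station",o,yaw)
    for nm,p in(("bl",bl),("wb",wb),("wf",wf),("ball",tri((306.4,218.4),(322.7,199.9))[0]),("rol",tri((279.9,217.4),(269,186.8))[0])):print(nm,Rm.T@(p[:2]-o))
print("tray handle",tri((347,293.3),(403.2,248.9)),plane("top",(403.2,248.9),.068))
k=blobs(t,(0,0,0),(180,255,50),(380,238,425,262),20)[1];print(cv2.minAreaRect(np.argwhere(k)[:,::-1].astype(np.float32)))
A=plane("top",(123,252),.118);B=plane("top",(197.5,239.5),.118);d=A-B;print("bar",A,B,np.linalg.norm(d),(A+B)/2,np.arctan2(-d[0],d[1]))
print("grip",tri((172.4,177.4),(157.1,244.3)),plane("top",(157.1,244.3),.16))
from scipy.spatial.transform import Rotation as Q
o=arm.observe();print(Q.from_rotvec(o["tool_rot"]).as_matrix())
```

```text
side yel [(50, array([224.8, 194.9]), array([218, 189,  13,  12])), (69, array([261.1, 219.6]), array([253, 213,  15,  14]))]
hooks [0.5193 0.1288 0.14  ] [ 0.4872 -0.0519  0.14  ] 0.1835684141417125 yaw -0.17590503603828253
ball (array([ 0.6023, -0.1186,  0.1111]), np.float64(0.0016622135208463628)) roller (array([0.6623, 0.0345, 0.029 ]), np.float64(0.002240482552553287))
back [0.727  0.0996 0.015 ] [ 0.6799 -0.1617  0.015 ] 0.2655876756186753 -0.17833981687599115
wing 0.09757962979394044 -0.18337330804594063
station [0.6194 0.0178] -0.17590503603828253
bl [0.0915 0.0994]
wb [ 0.0909 -0.1662]
wf [-0.0067 -0.1654]
ball [ 0.007  -0.1373]
rol [0.0393 0.0239]
tray handle (array([ 0.4639, -0.3501,  0.0582]), np.float64(0.0017119055985764216)) [ 0.4626 -0.3469  0.068 ]
((23.0, 11.0), (4.0, 26.0), 90.0)
bar [0.4648 0.4425 0.118 ] [0.4968 0.2311 0.118 ] 0.21376249417105694 [0.4808 0.3368 0.118 ] 0.15013848098777183
grip (array([0.4833, 0.3366, 0.1436]), np.float64(0.0017221907730696259)) [0.481  0.3321 0.16  ]
[[-0.9258  0.3781 -0.0004]
 [ 0.3781  0.9258 -0.0011]
 [-0.     -0.0012 -1.    ]]
```

Measurements agree with the given sizes: hooks 183.6 mm apart, back edge 266 mm, bar 214 mm, ball at z 0.111. Station is at about (0.619, 0.0165) with yaw -0.178, tray at (0.463, -0.348) with yaw about 0, and shield bar middle at (0.481, 0.337) with yaw +0.15. First I'll turn the tool so that tool y = world x and tool x = world y.

>>> arm_command --targets '[{"turn":9.7},{"turn":9.7},{"turn":9.7},{"turn":9.7},{"turn":9.7},{"turn":9.7},{"turn":9.7}]' --grip 1

```text
invalid input at $.targets[0]: expected keys linear, turn
```

>>> arm_command --targets '[{"linear":[-46,11,0]},{"linear":[-46,11,0]},{"linear":[-46,11,0]},{"linear":[-46,11,0]},{"linear":[-46,11,0]},{"linear":[-46,11,0]},{"linear":[-46,11,0]},{"linear":[-46,11,0]},{"linear":[-46,11,0]},{"linear":[-46,11,0]},{"linear":[-46,11,0]},{"linear":[-46,11,0]},{"linear":[-46,11,0]},{"linear":[-46,11,0]},{"linear":[-46,11,0]},{"linear":[-46,11,0]},{"linear":[-46,11,0]},{"linear":[-46,11,0]},{"linear":[-46,11,0]},{"linear":[-46,11,0]}]'

```text
invalid input at $.targets[0]: expected keys linear, turn
```

>>> arm_command --targets '[{"linear":[0,0,0],"turn":9.7},{"linear":[0,0,0],"turn":9.7},{"linear":[0,0,0],"turn":9.7},{"linear":[0,0,0],"turn":9.7},{"linear":[0,0,0],"turn":9.7},{"linear":[0,0,0],"turn":9.7},{"linear":[0,0,0],"turn":9.7}]' --grip 1

```text
t: 0.98
tool_pos: [0.2362, 0.5784, 0.3035]
tool_rot: [2.23, 2.213, -0.001]
force: [1.3, 0.7, 0.2]
gripper_width: 1.0
finger_force: 0.0
```

>>> arm_command --targets '[{"linear":[-46,11,0],"turn":0},{"linear":[-46,11,0],"turn":0},{"linear":[-46,11,0],"turn":0},{"linear":[-46,11,0],"turn":0},{"linear":[-46,11,0],"turn":0},{"linear":[-46,11,0],"turn":0},{"linear":[-46,11,0],"turn":0},{"linear":[-46,11,0],"turn":0},{"linear":[-46,11,0],"turn":0},{"linear":[-46,11,0],"turn":0},{"linear":[-46,11,0],"turn":0},{"linear":[-46,11,0],"turn":0},{"linear":[-46,11,0],"turn":0},{"linear":[-46,11,0],"turn":0},{"linear":[-46,11,0],"turn":0},{"linear":[-46,11,0],"turn":0},{"linear":[-46,11,0],"turn":0},{"linear":[-46,11,0],"turn":0},{"linear":[-46,11,0],"turn":0},{"linear":[-46,11,0],"turn":0}]'

```text
t: 3.48
tool_pos: [0.4544, -0.3434, 0.3036]
tool_rot: [-2.224, -2.218, -0.0]
force: [0.7, 0.6, 0.6]
gripper_width: 1.003
finger_force: 0.0
```

>>> arm_command --targets '[{"linear":[-4.5,8,0],"turn":0},{"linear":[0,0,30],"turn":0},{"linear":[0,0,40],"turn":0},{"linear":[0,0,40],"turn":0},{"linear":[0,0,40],"turn":0},{"linear":[0,0,25],"turn":0},{"linear":[0,0,13],"turn":0},{"linear":[0,0,0],"turn":0}]'

```text
t: 4.47
tool_pos: [0.4622, -0.3457, 0.1154]
tool_rot: [-2.222, -2.218, 0.0]
force: [-0.2, -0.1, 0.2]
gripper_width: 0.997
finger_force: 0.0
```

>>> arm_command --targets '[{"linear":[0,0,0],"turn":0},{"linear":[0,0,0],"turn":0},{"linear":[0,0,0],"turn":0},{"linear":[0,0,0],"turn":0},{"linear":[0,0,0],"turn":0},{"linear":[0,0,0],"turn":0}]' --grip 0 --grip_force 50

```text
t: 5.22
tool_pos: [0.4627, -0.3466, 0.1164]
tool_rot: [2.223, 2.218, 0.0]
force: [0.5, 0.8, 6.2]
gripper_width: 0.151
finger_force: 49.9
```

>>> arm_command --targets '[{"linear":[0,0,-10],"turn":0},{"linear":[0,0,-25],"turn":0},{"linear":[0,0,-35],"turn":0},{"linear":[0,0,-40],"turn":0},{"linear":[0,0,-40],"turn":0},{"linear":[0,0,-30],"turn":0},{"linear":[0,0,-15],"turn":0},{"linear":[0,0,0],"turn":0}]'

```text
t: 6.22
tool_pos: [0.4624, -0.3464, 0.3112]
tool_rot: [2.223, 2.219, 0.0]
force: [0.4, 0.6, -5.5]
gripper_width: 0.155
finger_force: 49.2
```

>>> arm_command --targets '[{"linear":[15,5,0],"turn":0},{"linear":[28,9,0],"turn":0},{"linear":[34,11,0],"turn":0},{"linear":[36,11,0],"turn":0},{"linear":[36,11,0],"turn":0},{"linear":[36,11,0],"turn":0},{"linear":[36,11,0],"turn":0},{"linear":[36,11,0],"turn":0},{"linear":[36,11,0],"turn":0},{"linear":[35,11,0],"turn":0},{"linear":[28,9,0],"turn":0},{"linear":[15,5,0],"turn":0},{"linear":[0,0,0],"turn":3.4},{"linear":[0,0,0],"turn":3.4},{"linear":[0,0,0],"turn":3.4},{"linear":[0,0,0],"turn":0}]'

```text
t: 8.22
tool_pos: [0.5786, 0.0243, 0.31]
tool_rot: [-2.411, -2.012, 0.002]
force: [0.3, -0.3, -4.8]
gripper_width: 0.156
finger_force: 49.2
```

Run:
```python
from h import *
s=arm.snapshot("side");t=arm.snapshot("top")
def crop(i,x,y,w=120,h=90): return cv2.resize(i[y:y+h,x:x+w],(400,300),interpolation=cv2.INTER_CUBIC)
cv2.imwrite("pics/c2.png",np.hstack([crop(t,225,155),crop(s,220,150)]))
print(arm.observe()["tool_pos"],arm.observe()["tool_rot"])
```

```text
[0.5788 0.0243 0.3103] [-2.4106 -2.0137  0.0014]
```

View pics/c2.png

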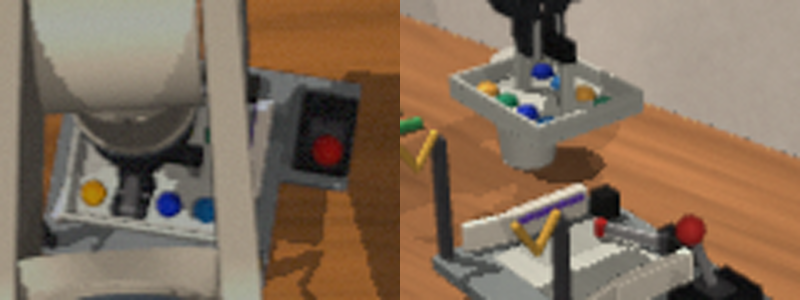

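The tray hangs level above the bay, with the roller visible ahead of its rear edge. Lowering it now, about 45 mm short of home.

>>> arm_command --targets '[{"linear":[0,0,15],"turn":0},{"linear":[0,0,30],"turn":0},{"linear":[0,0,35],"turn":0},{"linear":[0,0,35],"turn":0},{"linear":[0,0,30],"turn":0},{"linear":[0,0,15],"turn":0},{"linear":[0,0,8],"turn":0},{"linear":[0,0,5],"turn":0},{"linear":[0,0,4],"turn":0},{"linear":[0,0,2],"turn":0},{"linear":[0,0,0],"turn":0}]'

```text
t: 9.7
tool_pos: [0.5793, 0.0244, 0.1322]
tool_rot: [2.412, 2.012, 0.001]
force: [-0.8, 0.1, -4.7]
gripper_width: 0.152
finger_force: 49.1
```

>>> arm_command --targets '[{"linear":[0,0,1],"turn":0},{"linear":[0,0,0.5],"turn":0},{"linear":[0,5,0],"turn":0},{"linear":[0,8,0],"turn":0},{"linear":[0,8,0],"turn":0},{"linear":[0,8,0],"turn":0},{"linear":[0,6,0],"turn":0},{"linear":[0,4,0],"turn":0},{"linear":[0,2,0],"turn":0},{"linear":[0,0,0],"turn":0}]'

```text
t: 10.95
tool_pos: [0.6187, 0.0173, 0.1314]
tool_rot: [-2.411, -2.012, 0.002]
force: [-8.0, 1.1, 10.3]
gripper_width: 0.154
finger_force: 51.3
```

>>> arm_command --targets '[{"linear":[0,2,0],"turn":0},{"linear":[0,2,0],"turn":0},{"linear":[0,0,0],"turn":0}]'

```text
t: 11.32
tool_pos: [0.6227, 0.0166, 0.1314]
tool_rot: [-2.411, -2.012, 0.002]
force: [-8.1, 1.5, 10.0]
gripper_width: 0.15
finger_force: 51.3
```

>>> arm_command --targets '[{"linear":[0,1.5,0],"turn":0},{"linear":[0,1,0],"turn":0},{"linear":[0,0,0],"turn":0}]'

```text
t: 11.7
tool_pos: [0.6239, 0.0164, 0.1315]
tool_rot: [-2.41, -2.01, 0.005]
force: [-13.9, 3.4, 15.1]
gripper_width: 0.153
finger_force: 52.1
```

>>> arm_command --targets '[{"linear":[0,1.5,0],"turn":0},{"linear":[0,0,0],"turn":0}]'

```text
t: 11.95
tool_pos: [0.6243, 0.0164, 0.1316]
tool_rot: [-2.409, -2.008, 0.007]
force: [-18.7, 5.8, 21.3]
gripper_width: 0.159
finger_force: 52.8
```

Run:
```python
from h import *
s=arm.snapshot("side");t=arm.snapshot("top")
def crop(i,x,y,w=120,h=90): return cv2.resize(i[y:y+h,x:x+w],(400,300),interpolation=cv2.INTER_CUBIC)
cv2.imwrite("pics/c3.png",np.hstack([crop(t,225,155),crop(s,220,180,100,75)]))
o=arm.observe();print(o["tool_pos"],o["tool_rot"],o["force"])
```

```text
[0.6243 0.0164 0.1315] [-2.4088 -2.0084  0.007 ] [-18.8699   4.6914  19.9827]
```

View pics/c3.png

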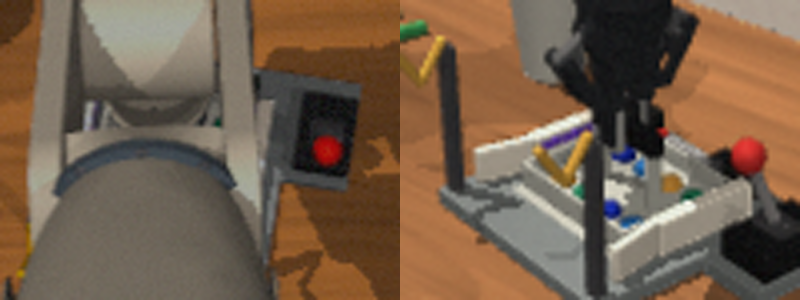

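The tray sits inside the guides against the stops and the force is rising. Releasing it and lifting off.

>>> arm_command --targets '[{"linear":[0,0,0],"turn":0},{"linear":[0,0,0],"turn":0},{"linear":[0,0,0],"turn":0},{"linear":[0,0,0],"turn":0},{"linear":[0,0,-10],"turn":0},{"linear":[0,0,-40],"turn":0},{"linear":[0,0,-50],"turn":0},{"linear":[0,0,-50],"turn":0},{"linear":[0,0,-40],"turn":0},{"linear":[0,0,0],"turn":-10.2}]' --grip 0.6

```text
t: 13.3
tool_pos: [0.629, 0.0156, 0.3254]
tool_rot: [2.217, 2.219, 0.008]
force: [-0.8, 1.1, -0.9]
gripper_width: 0.599
finger_force: 0.0
```

>>> arm_command --targets '[{"linear":[20,-9,0],"turn":0},{"linear":[40,-18,0],"turn":0},{"linear":[40,-18,0],"turn":0},{"linear":[40,-18,0],"turn":0},{"linear":[40,-18,0],"turn":0},{"linear":[40,-18,0],"turn":0},{"linear":[40,-18,0],"turn":0},{"linear":[40,-18,0],"turn":0},{"linear":[20,-9,0],"turn":0},{"linear":[0,0,0],"turn":-8.6},{"linear":[0,0,0],"turn":0}]'

```text
t: 14.68
tool_pos: [0.4835, 0.336, 0.3201]
tool_rot: [-2.053, -2.378, 0.001]
force: [-0.5, 0.2, 0.4]
gripper_width: 0.6
finger_force: 0.0
```

Run:
```python
from h import *
s=arm.snapshot("side");t=arm.snapshot("top")
def crop(i,x,y,w=120,h=90): return cv2.resize(i[y:y+h,x:x+w],(400,300),interpolation=cv2.INTER_CUBIC)
cv2.imwrite("pics/c4.png",np.hstack([crop(t,225,155),crop(s,220,180,100,75)]))
o=arm.observe();print(o["t"],o["tool_pos"],o["tool_rot"],o["force"])
b=blobs(t,(0,0,0),(180,255,55),(265,185,290,215),8)[0];print(b)
S=np.array([.619,.0165]);a=-.178;R=np.array([[np.cos(a),-np.sin(a)],[np.sin(a),np.cos(a)]])
for x in b: print(R.T@(plane("top",x[1],.083)[:2]-S))
```

```text
14.775 [0.484  0.3356 0.3202] [ 2.0565  2.375  -0.0008] [ 0.3541 -0.3971 -0.3337]
[(116, array([276.2, 196.4]), array([265, 193,  24,   8]))]
[ 0.0021 -0.0036]
```

View pics/c4.png

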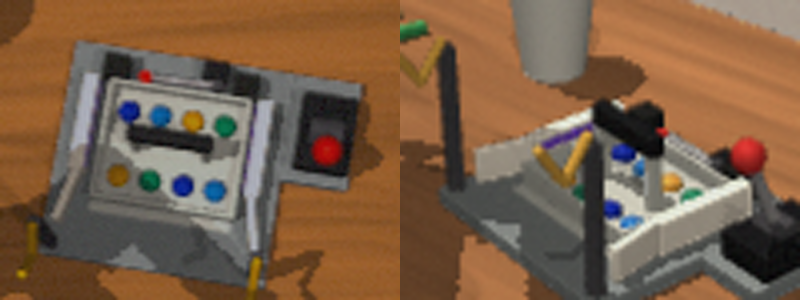

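The top view shows the tray in the bay with its handle near (212,137) in the crop and the roller pushed back beside the stops. I'll check its squareness by numbers.

Run:
```python
from h import *
t=arm.snapshot("top")
x0,y0=255,175;h=cv2.cvtColor(t,cv2.COLOR_BGR2HSV)[y0:y0+50,x0:x0+50]
def yaw(P): 
    d=np.linalg.svd(P-P.mean(0))[2][0]; d=d*np.sign(d[1]); return np.arctan2(-d[0],d[1])
k=cv2.inRange(h,(0,0,0),(180,255,55));n,l,st,c=cv2.connectedComponentsWithStats(k)
i=1+np.argmin(np.linalg.norm(c[1:]+[x0,y0]-[276,196],axis=1));px=np.argwhere(l==i)[:,::-1]+[x0,y0]
px=px[(px[:,0]>=266)&(px[:,0]<=288)]
P=np.array([plane("top",p,.08)[:2] for p in px]);print("handle yaw",yaw(P),P.mean(0),len(P))
# pendants: each row of 4 coloured balls gives a direction parallel to tray y
b=[x for x in blobs(t,(5,110,40),(135,255,255),(255,182,300,217),8)[0]];C=np.array([x[1] for x in b]);print(C.tolist())
print("red",blobs(t,(0,150,60),(6,255,255),(255,165,335,210))[0])
```

```text
handle yaw -0.19302606527768285 [0.6209 0.0112] 113
[[263.5, 188.2], [272.6, 189.6], [282.5, 191.2], [292.2, 192.5], [260.0, 207.2], [269.5, 208.8], [279.4, 210.4], [289.0, 211.8]]
red [(12, array([267.9, 177.3]), array([266, 176,   4,   4])), (67, array([322.6, 199.8]), array([318, 195,  10,  10]))]
```

Tray yaw is about -0.18 (square to the station) and the roller has gone back about 28 mm, so the tray is home. Now the shield.

>>> arm_command --targets '[{"linear":[0.5,-2.3,0],"turn":0},{"linear":[0,0,20],"turn":0},{"linear":[0,0,30],"turn":0},{"linear":[0,0,30],"turn":0},{"linear":[0,0,20],"turn":0},{"linear":[0,0,10],"turn":0},{"linear":[0,0,4],"turn":0},{"linear":[0,0,0],"turn":0}]'

```text
t: 15.82
tool_pos: [0.482, 0.3362, 0.2068]
tool_rot: [2.051, 2.379, 0.001]
force: [0.3, 0.4, -1.1]
gripper_width: 0.598
finger_force: 0.0
```

>>> arm_command --targets '[{"linear":[0,0,0],"turn":0},{"linear":[0,0,0],"turn":0},{"linear":[0,0,0],"turn":0},{"linear":[0,0,0],"turn":0},{"linear":[0,0,0],"turn":0}]' --grip 0 --grip_force 60

```text
t: 16.45
tool_pos: [0.4821, 0.3363, 0.2071]
tool_rot: [2.051, 2.379, 0.002]
force: [-0.6, -0.6, 6.6]
gripper_width: 0.155
finger_force: 59.6
```

>>> arm_command --targets '[{"linear":[0,0,-8],"turn":0},{"linear":[0,0,-20],"turn":0},{"linear":[0,0,-30],"turn":0},{"linear":[0,0,-35],"turn":0},{"linear":[0,0,-35],"turn":0},{"linear":[0,0,-25],"turn":0},{"linear":[0,0,-12],"turn":0},{"linear":[0,0,0],"turn":4.2},{"linear":[0,0,0],"turn":4.2},{"linear":[-10,0,0],"turn":0},{"linear":[-27,2,0],"turn":0},{"linear":[-38,3,0],"turn":0},{"linear":[-38,3,0],"turn":0},{"linear":[-38,3,0],"turn":0},{"linear":[-38,3,0],"turn":0},{"linear":[-38,3,0],"turn":0},{"linear":[-36,2,0],"turn":0},{"linear":[-24,2,0],"turn":0},{"linear":[-10,0,0],"turn":0},{"linear":[0,0,0],"turn":5.1}]'

```text
t: 18.95
tool_pos: [0.5027, 0.0385, 0.3711]
tool_rot: [-2.318, -2.12, 0.001]
force: [-0.3, 0.0, -3.2]
gripper_width: 0.152
finger_force: 58.9
```

>>> arm_command --targets '[{"linear":[0,0,0],"turn":5.1},{"linear":[0,0,0],"turn":0},{"linear":[0,0,0],"turn":0}]'

```text
t: 19.32
tool_pos: [0.503, 0.0393, 0.3712]
tool_rot: [-2.406, -2.02, 0.0]
force: [1.0, 0.1, -3.5]
gripper_width: 0.153
finger_force: 58.9
```

Run:
```python
from h import *
s=arm.snapshot("side");t=arm.snapshot("top")
def crop(i,x,y,w=120,h=90): return cv2.resize(i[y:y+h,x:x+w],(400,300),interpolation=cv2.INTER_CUBIC)
cv2.imwrite("pics/c5.png",np.hstack([crop(t,205,165,160,120),crop(s,190,110,160,120)]))
o=arm.observe();print(o["t"],o["tool_pos"],o["tool_rot"],o["force"])
r=o["tool_rot"];f=np.arctan2(r[1],r[0])%np.pi;print("yaw",2*f-np.pi/2)
```

```text
19.425 [0.503  0.0393 0.3713] [-2.4068 -2.0189  0.0002] [-0.1408  0.5673 -2.3726]
yaw -0.1748457857136998
```

View pics/c5.png

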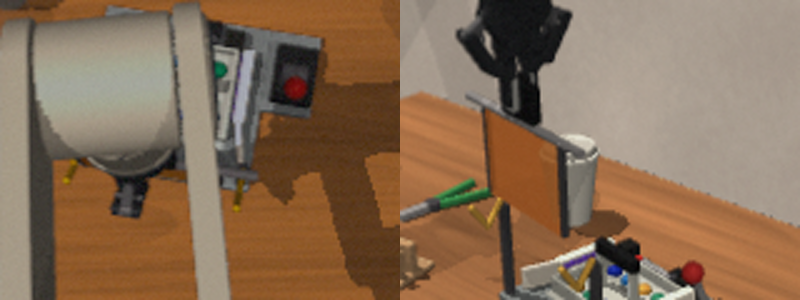

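The side view shows the shield upright in the fingers, above and between the two hooks. Lowering it.

>>> arm_command --targets '[{"linear":[-2,0,10],"turn":0},{"linear":[0,0,25],"turn":0},{"linear":[0,0,30],"turn":0},{"linear":[0,0,30],"turn":0},{"linear":[0,0,20],"turn":0},{"linear":[0,0,12],"turn":0},{"linear":[0,0,7],"turn":0},{"linear":[0,0,5],"turn":0},{"linear":[0,0,3],"turn":0},{"linear":[0,0,2],"turn":0},{"linear":[0,0,0],"turn":0}]'

```text
t: 20.8
tool_pos: [0.5028, 0.0371, 0.2275]
tool_rot: [2.409, 2.017, 0.0]
force: [-0.2, 0.8, -2.9]
gripper_width: 0.152
finger_force: 58.8
```

>>> arm_command --targets '[{"linear":[0,0,1.5],"turn":0},{"linear":[0,0,1],"turn":0},{"linear":[0,0,1],"turn":0},{"linear":[0,0,0],"turn":0}]'

```text
t: 21.3
tool_pos: [0.5028, 0.0371, 0.2238]
tool_rot: [2.409, 2.017, 0.0]
force: [0.4, 0.3, -2.9]
gripper_width: 0.156
finger_force: 59.0
```

>>> arm_command --targets '[{"linear":[0,0,1],"turn":0},{"linear":[0,0,1],"turn":0},{"linear":[0,0,0],"turn":0}]'

```text
t: 21.68
tool_pos: [0.5031, 0.0371, 0.2226]
tool_rot: [2.409, 2.016, 0.001]
force: [-2.2, 0.6, 7.5]
gripper_width: 0.153
finger_force: 60.5
```

>>> arm_command --targets '[{"linear":[0,0,1],"turn":0},{"linear":[0,0,0],"turn":0},{"linear":[0,0,0],"turn":0}]'

```text
t: 22.05
tool_pos: [0.5031, 0.0371, 0.2223]
tool_rot: [2.409, 2.016, 0.001]
force: [-5.5, -1.3, 15.0]
gripper_width: 0.155
finger_force: 61.8
```

Run:
```python
from h import *
s=arm.snapshot("side")
cv2.imwrite("pics/c6.png",cv2.resize(s[165:255,205:325],(800,600),interpolation=cv2.INTER_CUBIC))
o=arm.observe();print(o["t"],o["tool_pos"],o["force"],o["ft_torque"])
```

```text
22.1 [0.5031 0.0371 0.2223] [-5.1921 -1.346  14.7876] [-0.0429  0.9034 -0.3687]
```

View pics/c6.png

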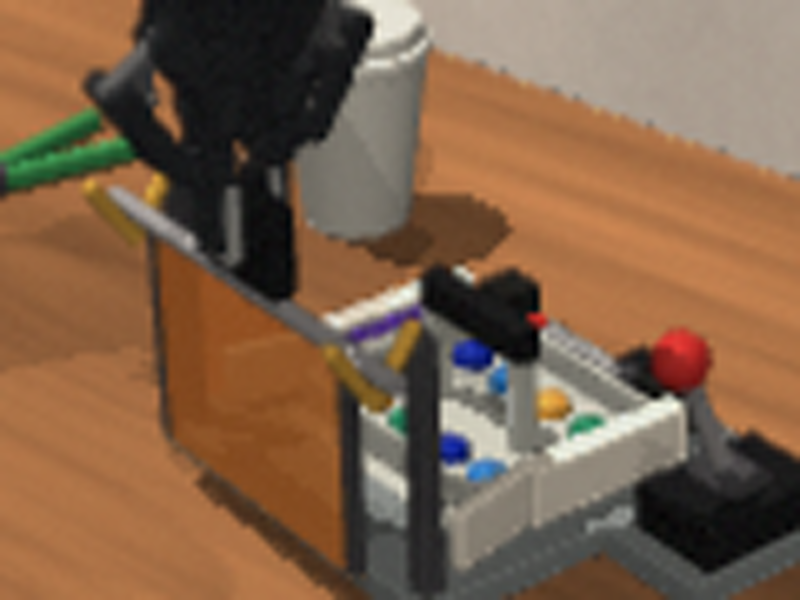

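The bar lies in both V hooks, left at (140,210) and right at (375,370), and the roll moment is near zero. Easing off sideways, then letting go and rising.

>>> arm_command --targets '[{"linear":[0,-1,0],"turn":0},{"linear":[0,0,0],"turn":0},{"linear":[0,0,0],"turn":0}]'

```text
t: 22.48
tool_pos: [0.5028, 0.0372, 0.2223]
tool_rot: [2.408, 2.015, 0.003]
force: [-1.0, -0.8, 11.9]
gripper_width: 0.155
finger_force: 61.1
```

>>> arm_command --targets '[{"linear":[0,0,0],"turn":0},{"linear":[0,0,0],"turn":0},{"linear":[0,0,0],"turn":0},{"linear":[0,0,0],"turn":0},{"linear":[0,0,-5],"turn":0},{"linear":[0,0,-20],"turn":0},{"linear":[0,0,-30],"turn":0},{"linear":[0,0,-40],"turn":0},{"linear":[0,0,-20],"turn":0},{"linear":[0,0,0],"turn":0}]' --grip 0.5

```text
t: 23.72
tool_pos: [0.5025, 0.0374, 0.3376]
tool_rot: [2.407, 2.016, 0.004]
force: [0.5, -0.4, -0.4]
gripper_width: 0.5
finger_force: 0.0
```

Run:
```python
from h import *
s=arm.snapshot("side");t=arm.snapshot("top")
cv2.imwrite("pics/c7.png",np.hstack([cv2.resize(s[165:255,205:325],(400,300),interpolation=cv2.INTER_CUBIC),cv2.resize(t[165:255,220:340],(400,300),interpolation=cv2.INTER_CUBIC)]))
o=arm.observe();print(o["t"],o["tool_pos"],o["tool_rot"],o["force"])
a=blobs(s,(0,150,60),(6,255,255),(295,200,325,240))[0];b=blobs(t,(0,150,60),(6,255,255),(305,180,345,215))[0];print(a,b)
```

```text
23.825 [0.5014 0.0373 0.3353] [-2.4085 -2.0166  0.0007] [ 0.4028 -0.5542 -0.7996]
[(61, array([306.7, 218.6]), array([303, 214,   9,  10]))] [(61, array([322.9, 199.6]), array([319, 196,   9,   9]))]
```

View pics/c7.png

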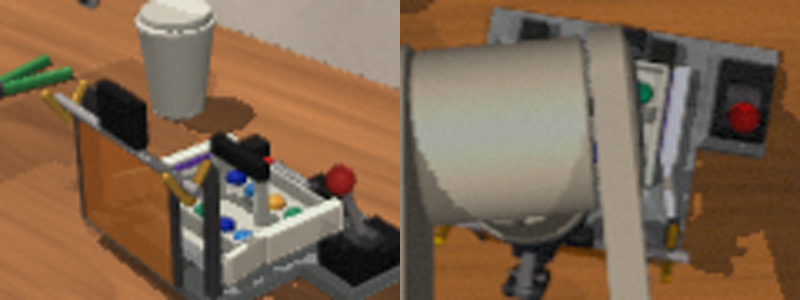

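The shield hangs in both hooks with the fingers clear. The ball is still at about (0.602,-0.119). Next: close the fingers, move to the robot side of the ball and descend.

>>> arm_command --targets '[{"linear":[-20,12,0],"turn":0},{"linear":[-38,22,0],"turn":0},{"linear":[-40,22,0],"turn":0},{"linear":[-38,22,0],"turn":0},{"linear":[0,0,0],"turn":0},{"linear":[0,0,25],"turn":0},{"linear":[0,0,40],"turn":0},{"linear":[0,0,40],"turn":0},{"linear":[0,0,35],"turn":0},{"linear":[0,0,20],"turn":0},{"linear":[0,0,5],"turn":0},{"linear":[0,0,0],"turn":0}]' --grip 0

```text
t: 25.32
tool_pos: [0.5544, -0.1098, 0.1707]
tool_rot: [-2.408, -2.017, 0.001]
force: [0.3, 0.3, 0.4]
gripper_width: -0.0
finger_force: 0.0
```

>>> arm_command --targets '[{"linear":[0,8,1],"turn":0},{"linear":[0,8,1],"turn":0},{"linear":[0,8,1],"turn":0},{"linear":[0,8,0],"turn":0},{"linear":[0,8,0],"turn":0},{"linear":[0,8,0],"turn":0},{"linear":[0,8,0],"turn":0},{"linear":[0,8,0],"turn":0},{"linear":[0,8,0],"turn":0},{"linear":[0,6,0],"turn":0},{"linear":[0,4,0],"turn":0},{"linear":[0,0,0],"turn":0}]'

```text
t: 26.82
tool_pos: [0.6357, -0.1247, 0.1679]
tool_rot: [2.408, 2.017, 0.0]
force: [0.8, -0.7, 0.1]
gripper_width: 0.005
finger_force: 0.0
```

>>> arm_command --targets '[{"linear":[0,3,0],"turn":0},{"linear":[0,3,0],"turn":0},{"linear":[0,2,0],"turn":0},{"linear":[0,0,0],"turn":0}]'

```text
t: 27.32
tool_pos: [0.6435, -0.1262, 0.1679]
tool_rot: [2.409, 2.017, 0.0]
force: [-0.2, 0.8, -0.5]
gripper_width: -0.001
finger_force: 0.0
```

Run:
```python
from h import *
s=arm.snapshot("side");t=arm.snapshot("top")
o=arm.observe();print(o["t"],o["tool_pos"],o["force"])
print(blobs(s,(0,150,60),(6,255,255),(285,190,345,250))[0],blobs(t,(0,150,60),(6,255,255),(305,150,350,215))[0])
p=[.619+.9842*.078-.1771*.136,.0165-.1771*.078-.9842*.136,.107]
print("on expected",p,proj("side",p),proj("top",p))
```

```text
27.425 [ 0.6435 -0.1262  0.168 ] [-1.091   0.4683  0.2414]
[(43, array([325.2, 211.6]), array([323, 208,   6,   9])), (4, array([285.5, 212.5]), array([285, 212,   2,   2]))] []
on expected [0.6716819999999999, -0.131165, 0.107] [324.3479 211.7947] [326.3285 175.8756]
```

>>> arm_command --targets '[{"linear":[0,2,0],"turn":0},{"linear":[0,2,0],"turn":0},{"linear":[0,0,0],"turn":0}]'

```text
t: 27.8
tool_pos: [0.646, -0.1266, 0.1677]
tool_rot: [-2.407, -2.015, 0.004]
force: [-6.5, 0.9, 3.0]
gripper_width: 0.001
finger_force: 3.5
```

End stop felt (6.5 N). Backing off and rising clear, then a check.

>>> arm_command --targets '[{"linear":[0,-10,0],"turn":0},{"linear":[0,-15,0],"turn":0},{"linear":[0,0,-30],"turn":0},{"linear":[0,0,-50],"turn":0},{"linear":[0,0,-60],"turn":0},{"linear":[-40,0,-30],"turn":0},{"linear":[-60,0,0],"turn":0},{"linear":[-60,0,0],"turn":0},{"linear":[-60,0,0],"turn":0},{"linear":[-40,0,0],"turn":0},{"linear":[0,0,0],"turn":0}]'

```text
t: 29.18
tool_pos: [0.5754, -0.3808, 0.3375]
tool_rot: [2.412, 2.013, -0.001]
force: [0.7, 0.0, -0.6]
gripper_width: 0.0
finger_force: 0.0
```

Run:
```python
from h import *
s=arm.snapshot("side");t=arm.snapshot("top")
cv2.imwrite("pics/c8.png",np.hstack([cv2.resize(s[165:255,220:340],(400,300),interpolation=cv2.INTER_CUBIC),cv2.resize(t[165:255,220:340],(400,300),interpolation=cv2.INTER_CUBIC)]))
a=blobs(s,(0,150,60),(6,255,255),(300,190,345,250),20)[0];b=blobs(t,(0,150,60),(6,255,255),(305,150,350,215),20)[0];print(a,b)
if a and b:
    p=tri(a[0][1],b[0][1]);d=p[0][:2]-[.619,.0165];print(p,"station x",.9842*d[0]-.1771*d[1])
print(arm.observe()["t"],arm.observe()["force"])
```

```text
[(58, array([324.6, 211.8]), array([321, 208,   9,   9]))] [(51, array([326.3, 176.1]), array([323, 172,   8,   9]))]
(array([ 0.6714, -0.1315,  0.1071]), np.float64(0.0012120020004320591)) station x 0.07783027585871034
29.275 [-0.552  -0.3805  0.5391]
```

View pics/c8.png

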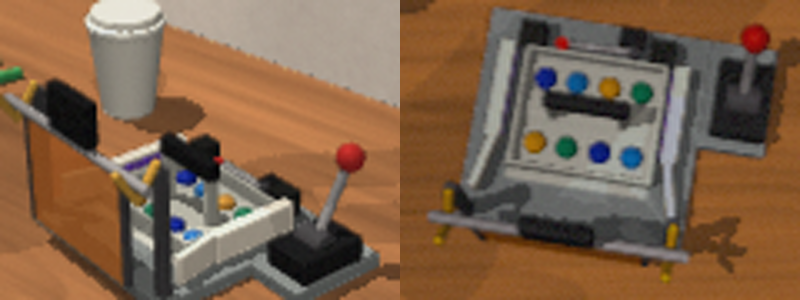

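The pictures show the tray home with the lever in, the shield hanging in both hooks, and the toggle fully over (ball at station x 0.078). Handing in.

```bash
python3 -c "
from rig import arm
print(arm.sign_off())"
```

```text
the job is handed in; nothing more can be done
None
```

I handed the job in at about 29 s of the 72 s allowed: in the last pictures the tray is home against the stops, the shield hangs in both hooks and the toggle is fully over; sign-off returned no verdict.

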